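Square jar upside down onto the drying post

ROBOT

A 6-joint arm with a two-finger parallel gripper is mounted at the origin on a cart in front of the work surface, level with it; the furniture and walls round the work are solid. World frame = base frame: x ahead of the robot, y to its left, z up, the work surface at z = 0. Lengths are in mm, angles in rad, forces in N, time in s.
With the tool pointing down it reaches from about 350 to 775 mm from the base axis. Payload 7.3 kg.
Tool frame: the origin (TCP) lies midway between the tips of the shut fingers; the grasp point (between the pads) lies 19 mm behind it; z points along the fingers, y is the line along which they close (so a half turn about z gives the same grasp; the last joint's range is limited). The gripper opens to 92 mm and grips with 3 to 60 N. Pads are 19 mm wide; open, the fingers measure 130 mm over their backs; the gripper's body (75 mm by 190 mm) begins 47 mm behind the grasp point.
Start: joints at [0.976, 0.342, 1.524, -0, 1.275, -0.146], TCP at [227.778, 473.035, 226.741] pointing down, gripper open.
Joint ranges: [-2.53, 2.53], [-0.77, 2.02], [0.04, 2.7], [-1, 4.14], [0.28, 2.66], [-3.11, 3.11]. Speed limits (rad/s): [2.57, 2.57, 3.14, 3.14, 3.14, 3.14].

INTERFACE

Orientations are given as [roll, pitch, yaw] about the fixed x, y, z axes, in that order (R = Rz(yaw) Ry(pitch) Rx(roll)).
In Python, from plant import bot gives the robot as it stands.
- The arm moves only by the tool servo_tool, never from a script. Its argument "deltas" is a list of rows, each a list of 2 entries, a list of its own where there are three numbers: the shift along the tool's x, y, z in m, then the turn, a rotation vector about the tool's x, y, z in degrees. A call has 1 to 20 rows; each row shifts and turns the commanded pose from where the row before left it, along the tool's axes as they then stand; what a row does not reach is not made up. A row lasts 1/8 s, in which the tool goes at most 62.5 mm and 10.7 degrees, less where a joint would pass 70% of its speed; a pose out of reach is approached as far as the arm can. A call with a gripper value outside its range is refused whole. "fingers" is the opening, from 0 (shut) to 1 (fully open), set as the call begins (left out, the last holds). The fingers move at their own pace and stop on an object; the grip force is fixed at half the most. Time passes only in rows, so rows that do not move let the fingers close. It gives the time, the measured TCP pose, the force, the opening and the grip force at its end, in the units of the state.
- bot.get_obs(): the state, without advancing time (a new reading comes with each control period).
- bot.capture(name): name is "scene" or "top"; returns the picture (480x640x3 uint8, red, green, blue); there is no depth.
- bot.camera_model(name): a dict with "mtx" (3x3 intrinsics, pixels), "xyz" and "rotation" of the camera in the world. Camera axes: x right, y down, z forward; pixel columns grow to the right and rows downward; lengths in mm; the calibration is good to about 2 mm. A picture is of the moment at which its call begins. camera_model takes no time and is no camera call.
- bot.close_job(): hands the job in; it is judged then, once.
The state is a dict: "time": time; "joint_positions": joint angles; "dq": joint speeds; "tau": joint torques, N m; "tool_pos": TCP position; "tcp_rot": TCP orientation; "contact_force": force on the tool from outside, world axes, zero at the start; "moment": the same for the moment, N m; "grip_width": finger opening in mm; "finger_force": force on a finger pad.
Only numpy, scipy, OpenCV 4.12 (cv2) and the standard library are available. Lean on these libraries where they do the work, as an engineer would, in place of code of your own. Each camera call takes 0.05 s, during which the arm holds its last target. There are 200 camera calls.

TASK

Hang the washed square jar with the blue band up to dry: turn it upside down and lower it gently over the free post of the drying stand (do not drop it), until its rim rests flat on the tray, then let go. Leave the green-banded jar on its post and the timer, the brown bottle and the fluted cup where they stand.

Things in the scene. Friction and masses are not known exactly. Their poses are not given: they have to be found in the camera images.
- jar: white square-section plastic jar with a blue band round its mouth, open at that end: 48 x 48 mm outside, 96 mm tall, wall and floor 3 mm, inside 42 x 42 mm, about 90 g; it starts upright. Origin at the centre of its closed underside, z from there towards the mouth, x and y square to its flat sides
- jar_mouth (a point): centre of the jar's open mouth, in the plane of its rim, 96 mm along the jar's z from its origin
- drying_stand: fixed grey tray, 110 mm (x) by 240 mm (y), floor 14 mm above the bench, edge lip 4 mm wide and 4 mm above that floor; two upright steel posts 16 mm thick, 70 mm above the tray floor, at y = -65 mm (free) and y = +65 mm (under the green-banded jar), each with a round blue collar 26 mm wide, 5 mm high at its foot. Origin: centre of underside, z up
- free_post_foot (a point): foot of the free post: on its axis at the level of the tray floor
- free_post_tip (a point): tip of the free post, 70 mm above the tray floor
- dried_jar: like the jar but with a green band, already upside down on the other post: 48 x 48 x 96 mm. Origin at the centre of its mouth, on the tray floor, z up
- timer: round cream kitchen timer, 70 mm across, 53 mm tall, bystander. Origin under its centre
- brown_bottle: small brown bottle with a red cap, 33 mm across, 76 mm tall, bystander. Origin under its centre
- fluted_cup: violet-tinted fluted cup, 47 mm across, 58 mm tall, bystander. Origin under its centre

How it is judged (in metres and radians):
On the way:
1. the upside-down jar is still held by the fingers as it comes down over the free post, its rim less than 15 mm above the tray (contact force between the fingers and jar above 0.3 N and angle between jar's own z axis and vertical above 2.8 rad and horizontal distance between jar_mouth and free_post_foot below 0.02 m and z of jar_mouth in the frame of free_post_foot below 0.015 m), for 0.05 s.
At the end, for the whole second after the job is handed in: The blue-banded jar is at rest upside down (within 0.08 rad of plumb) over the free post: mouth centre within 20 mm of the post's axis, rim within 4 mm of the tray floor; the green-banded jar is still plumb on its post and has moved under 20 mm, the timer, bottle and cup under 30 mm (angle between jar's own z axis and vertical above 3.06 rad and horizontal distance between jar_mouth and free_post_foot below 0.02 m and z of jar_mouth in the frame of free_post_foot below 0.004 m and linear speed of jar below 0.02 m/s and angle between dried_jar's own z axis and vertical below 0.08 rad and distance of dried_jar from where it was at the start of the episode below 0.02 m and distance of each of timer, brown_bottle, fluted_cup from where it was at the start of the episode below 0.03 m); the robot touches nothing.
It fails at once if the green-banded jar is pushed more than 20 mm or lifted (distance of dried_jar from where it was at the start of the episode above 0.02 m).
It fails at once if the timer, brown bottle or fluted cup is moved more than 30 mm (distance of any of timer, brown_bottle, fluted_cup from where it was at the start of the episode above 0.03 m).
It also fails if it takes over 66 s, if anything falls off the work surface, if the arm or the gripper's body presses on something with over 40 N, if the wrist force passes 120 N, or if a joint passes its speed limit or range.

## Working session

There is one attempt and no reset: what is moved stays moved. The work goes in short steps, Python scripts to look and compute and a tool call to move; the robot and the scene stay as the last step left them, time stands still between calls to the robot, and variables do not carry over. Pictures are saved under pics/ and viewed, at most 10 in all, crops included, and the job is handed in when it is done.

Besides the shell and the picture viewer there is one more tool, called after "Call:" as a command line: name --argument value ..., lists and objects as JSON in quotes. servo_tool: Moves the arm, as the interface text tells. Its arguments: {"type":"object","properties":{"deltas":{"type":"array"},"fingers":{"type":"number"}},"required":["deltas"]}

```bash
mkdir -p pics; python3 - <<'E'
from plant import bot
import cv2
for n in("scene","top"):
    cv2.imwrite(f"pics/{n}0.png",bot.capture(n)[:,:,::-1]); m=bot.camera_model(n)
    print(n,m)
o=bot.get_obs();print(o)
E
```

```text
scene {'mtx': array([[439.01647304,   0.        , 319.22594986],
       [  0.        , 439.01647304, 241.22048948],
       [  0.        ,   0.        ,   1.        ]]), 'xyz': array([ 274.01809656, -704.83044629,  788.19536231]), 'rotation': array([-2.38905281,  0.020069  , -0.47647505])}
top {'mtx': array([[479.25715111,   0.        , 306.04066539],
       [  0.        , 479.25715111, 238.05936166],
       [  0.        ,   0.        ,   1.        ]]), 'xyz': array([ 295.17026273, -145.80021906, 1139.36552331]), 'rotation': array([-2.88751401e+00,  9.14671394e-04, -1.50416922e+00])}
{'time': 0.1, 'joint_positions': array([ 9.75998718e-01,  3.42633940e-01,  1.52488800e+00, -2.51948067e-05,
        1.27539520e+00, -1.46017202e-01]), 'dq': array([-1.99799359e-03, -4.24992440e-04, -2.21429101e-03,  1.54512190e-03,
        5.18720819e-04,  1.40931429e-05]), 'tau': array([ 1.91041931e-03, -4.32007813e+01, -2.44693136e+01,  7.19409669e-02,
        5.26517385e-02,  3.50970559e-07]), 'tool_pos': array([227.57848451, 472.72440105, 226.13606328]), 'tcp_rot': array([-3.14027876e+00, -1.68873843e-04,  2.69281949e+00]), 'contact_force': array([ 0.04672759, -0.21650953,  0.22141249]), 'moment': array([ 0.01539945, -0.01251655, -0.03532914]), 'finger_force': 0.0, 'grip_width': 91.86111077041377}
```

View pics/scene0.png

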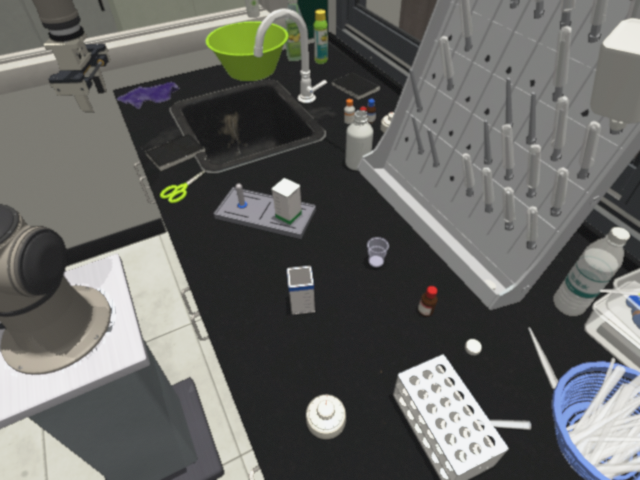

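View pics/top0.png

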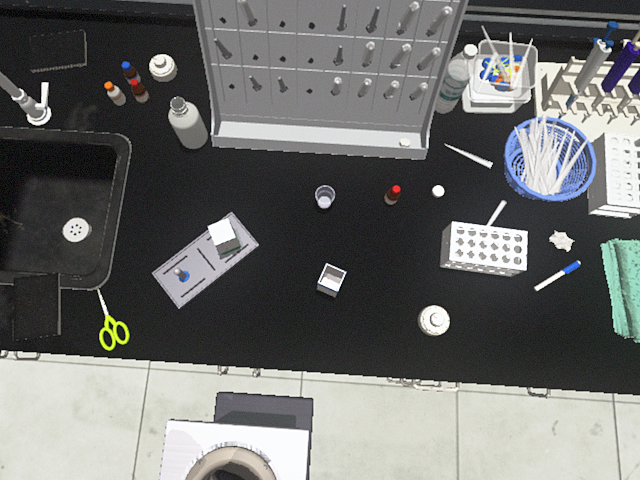

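The scene view shows the jar at about (300,289), the free post at about (241,200), the green jar at (287,202), the cup at (377,251), the bottle at (428,300) and the timer at (326,416). In the top view the jar is at about (332,279) and the free post at (182,275). I'll enlarge both.

```bash
python3 - <<'E'
import cv2
a=cv2.imread("pics/top0.png")[205:315,145:355]; cv2.imwrite("pics/t1.png",cv2.resize(a,(798,418),interpolation=cv2.INTER_CUBIC))
a=cv2.imread("pics/scene0.png")[170:320,205:405]; cv2.imwrite("pics/s1.png",cv2.resize(a,(800,600),interpolation=cv2.INTER_CUBIC))
E
```

```text
(no output)
```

View pics/t1.png

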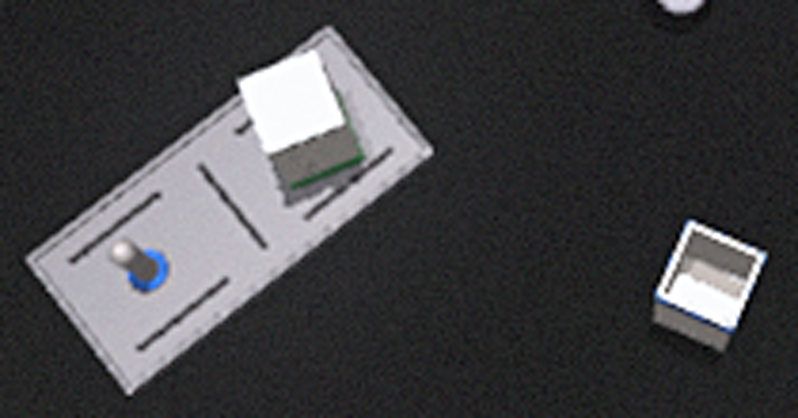

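View pics/s1.png

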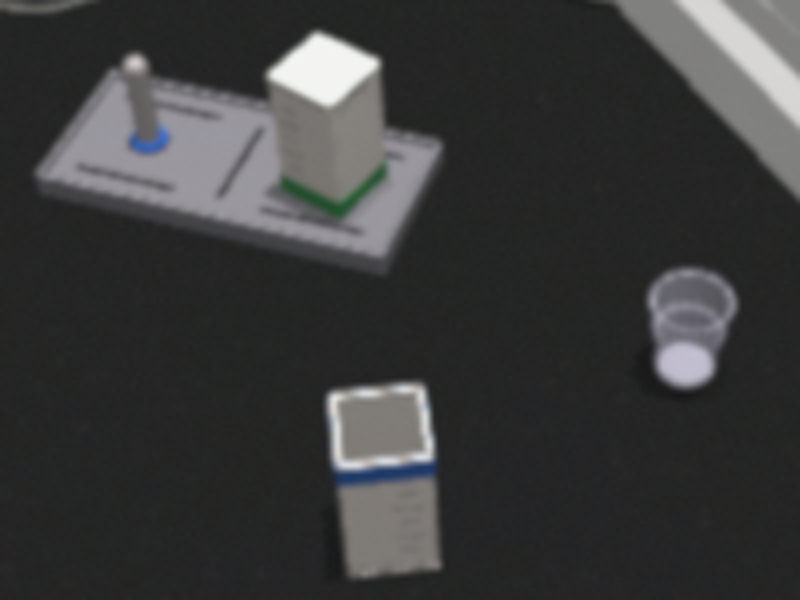

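```bash
cat > h.py <<'E'
import numpy as np,cv2
from plant import bot
from scipy.spatial.transform import Rotation as R
def P(n):
    m=bot.camera_model(n); A=R.from_euler('xyz',m['rotation']).as_matrix().T
    return m['mtx']@np.c_[A,-A@m['xyz']]
PT,PS=P('top'),P('scene')
T=lambda u,v:((u+.5)/3.8-.5+145,(v+.5)/3.8-.5+205)
S=lambda u,v:((u+.5)/4-.5+205,(v+.5)/4-.5+170)
def tri(t,s):
    X=cv2.triangulatePoints(PT,PS,np.array(t,float),np.array(s,float)).ravel();X=X[:3]/X[3]
    pr=lambda M:(M@np.r_[X,1])[:2]/(M@np.r_[X,1])[2]
    return X,np.hypot(np.linalg.norm(pr(PT)-t),np.linalg.norm(pr(PS)-s))
def plane(M,t,z):
    H=M[:,[0,1,3]].copy();H[:,2]+=M[:,2]*z;X=np.linalg.solve(H,[*t,1]);return X[:2]/X[2]
E
python3 - <<'E'
from h import *
np.set_printoptions(precision=1,suppress=True)
jt=[(690,221),(765,256),(736,328),(657,292)];js=[(328,393),(424,384),(435,461),(337,473)]
for k in range(4):
    r=[tri(T(*jt[i]),S(*js[(i+k)%4])) for i in range(4)]
    print(k,[e for _,e in r])
    if max(e for _,e in r)<2:
        X=np.array([x for x,_ in r]);print(X,X.mean(0));
        for i in range(4):
            d=X[(i+1)%4]-X[i];print(np.linalg.norm(d),np.degrees(np.arctan2(d[1],d[0])))
print('rim top z96',[plane(PT,T(*p),96) for p in jt],'scene',[plane(PS,S(*p),96) for p in js])
for n,t,s,z in[('tip',(122,249),(135,64),84),('collar',(148,270),(149,139),19),('tray1',(28,260),(112,70),18),('tray2',(330,28),(442,145),18),('tray3',(433,153),(385,262),18),('tray4',(128,393),(40,178),18)]:
    print(n,*tri(T(*t),S(*s)),plane(PT,T(*t),z),plane(PS,S(*s),z))
for n,t,s,z in[('cup',(325,198),(377,251),30),('bottle',(393,195),(428,300),38),('timer',(434,320),(326,416),27)]:
    print(n,plane(PT,t,z),plane(PS,s,z))
for p,q in [((240,83),(268,75)),((315,55),(320,32)),((342,118),(381,68)),((270,150),(328,107))]:
    print('green',plane(PT,T(*p),110),plane(PS,S(*q),110))
E
```

```text
0 [np.float64(16.094591600577214), np.float64(3.373800575037286), np.float64(15.516030305061108), np.float64(4.567189800594435)]
1 [np.float64(0.01861656586523161), np.float64(0.2983920613617962), np.float64(0.7257634660161417), np.float64(1.0125176989539688)]
[[ 511.8 -175.2   96.3]
 [ 494.9 -220.2   93.4]
 [ 450.1 -205.1   95. ]
 [ 467.2 -158.3   97.6]] [ 481.  -189.7   95.6]
48.06596409108566 -110.61299831589761
47.28487098995189 161.41366411061964
49.818295647714905 69.98022566621661
47.7613706112687 -20.73011202561252
2 [np.float64(3.10885551900895), np.float64(16.149677016605516), np.float64(2.764882823052183), np.float64(14.932870933466189)]
3 [np.float64(19.79452087371168), np.float64(12.512878737696822), np.float64(18.56145371027276), np.float64(11.860608524064755)]
rim top z96 [array([ 511.8, -175.3]), array([ 494. , -219.9]), array([ 450.9, -205.2]), array([ 468.8, -158.6])] scene [array([ 465.9, -157.1]), array([ 511.9, -175. ]), array([ 494.6, -222. ]), array([ 448.7, -205.8])]
tip [475.1 158.1  80.6] 0.5594026403189191 [475.4 157.1] [473.1 153.8]
collar [474.1 158.3  17.2] 0.32198696466348126 [474.3 157.8] [473.  156.2]
tray1 [475.2 232.8  20.5] 0.11595427686955326 [475.8 233.7] [475.6 235.9]
tray2 [640.   61.7  16.4] 0.08735422199599384 [639.4  61.5] [639.5  60.2]
tray3 [563.  -11.7  11.7] 0.2314258881965696 [561.1 -12.5] [561.1 -17.4]
tray4 [398.7 161.8  12.6] 0.2500762275596971 [397.8 160.3] [398.3 155.8]
cup [ 686.6 -165.1] [ 689.4 -157.8]
bottle [ 702.4 -329.5] [ 704.5 -328.5]
timer [ 408.9 -431.6] [ 407.7 -438. ]
green [573.9  93.7] [532.4  74. ]
green [594.   51.5] [576.6  96.3]
green [556.7  31.6] [594.7  47.3]
green [534.8  71.5] [552.   30.3]
```

Call:
servo_tool --deltas '[[[0,0,-0.05],[0,0,-10]],[[0,0,-0.05],[0,0,-10]]]'

```text
time: 0.35
tool_pos: [227.5, 472.6, 327.2]
tcp_rot: [-3.14, -0.001, 3.048]
contact_force: [0.1, 0.8, -0.6]
grip_width: 91.7
finger_force: 0.0
```

```bash
cat > rec.py <<'E'
import json,os
from plant import bot
o=bot.get_obs(); d=json.load(open('rec.json')) if os.path.exists('rec.json') else []
d.append([list(map(float,o[k])) for k in('joint_positions','tool_pos','tcp_rot')]); json.dump(d,open('rec.json','w'))
print(o['time'],o['joint_positions'].round(3),o['tool_pos'].round(1),o['tcp_rot'].round(3),o['contact_force'].round(1),o['grip_width'].round(1))
E
python3 rec.py
```

```text
Traceback (most recent call last):
  File "rec.py", line 5, in <module>
    print(o['time'],o['joint_positions'].round(3),o['tool_pos'].round(1),o['tcp_rot'].round(3),o['contact_force'].round(1),o['grip_width'].round(1))
                                                                                                                           ^^^^^^^^^^^^^^^^^^^^^
AttributeError: 'float' object has no attribute 'round'
```

Call:
servo_tool --deltas '[[[0,-0.05,0],[10,0,0]],[[0,-0.05,0],[10,0,0]],[[0,-0.05,0],[10,0,0]]]'

```text
time: 0.72
tool_pos: [213.0, 326.0, 352.9]
tcp_rot: [-2.612, -0.0, 3.042]
contact_force: [-0.1, 0.6, -0.7]
grip_width: 91.5
finger_force: 0.0
```

```bash
python3 rec.py
```

```text
Traceback (most recent call last):
  File "rec.py", line 5, in <module>
    print(o['time'],o['joint_positions'].round(3),o['tool_pos'].round(1),o['tcp_rot'].round(3),o['contact_force'].round(1),o['grip_width'].round(1))
                                                                                                                           ^^^^^^^^^^^^^^^^^^^^^
AttributeError: 'float' object has no attribute 'round'
```

Call:
servo_tool --deltas '[[[0,-0.05,0],[0,10,0]],[[0,-0.05,0],[0,10,0]],[[0,-0.05,0],[0,10,0]]]'

```text
time: 1.1
tool_pos: [200.0, 197.3, 428.3]
tcp_rot: [-2.553, -0.452, 2.759]
contact_force: [0.8, -0.5, -1.7]
grip_width: 91.8
finger_force: 0.0
```

```bash
python3 rec.py
```

```text
Traceback (most recent call last):
  File "rec.py", line 5, in <module>
    print(o['time'],o['joint_positions'].round(3),o['tool_pos'].round(1),o['tcp_rot'].round(3),o['contact_force'].round(1),o['grip_width'].round(1))
                                                                                                                           ^^^^^^^^^^^^^^^^^^^^^
AttributeError: 'float' object has no attribute 'round'
```

```bash
sed -i "s/o\['grip_width'\].round(1)/round(o['grip_width'],1),round(o['finger_force'],1)/" rec.py
cat > kin.py <<'E'
import numpy as np
from scipy.spatial.transform import Rotation as R
from scipy.optimize import least_squares
E=R.from_euler
def fk(q,p,s4=1,s6=1,full=False):
    a1,d1,a2,L2,a3,L3,a5,L5,o6=p
    A=E('z',q[0]);B=A*E('y',q[1]);C=A*E('y',q[1]+q[2]);D=C*E('z',s4*q[3])*E('y',q[4])
    sh=A.apply([a1,0,d1]);el=sh+B.apply([a2,0,L2]);wr=el+C.apply([a3,0,L3]);t=wr+D.apply([a5,0,L5])
    Rt=D*E('z',s6*q[5]+o6)
    return (sh,el,wr,t,Rt) if full else (t,Rt)
E
cat > fit.py <<'E'
from kin import *
import json
d=json.load(open('rec.json'))
d.append([[9.75998718e-01,3.42633940e-01,1.52488800e+00,0,1.27539520e+00,-1.46017202e-01],[227.578,472.724,226.136],[-3.14027876,-1.68873843e-04,2.69281949]])
for r in d: print(np.round(r[0],3))
best=None
for s4 in(1,-1):
  for s6 in(1,-1):
    for o in range(4):
      def f(p):
        out=[]
        for q,x,r in d:
            t,Rt=fk(q,p,s4,s6); out+=list(t-x)+list(300*(Rt.inv()*E('xyz',r)).as_rotvec())
        # weak prior toward simple geometry
        return np.r_[out,0.01*(p[[0,2,4,6]])]
      s=least_squares(f,[0,270,0,350,0,350,0,250,o*np.pi/2])
      if best is None or s.cost<best[0]: best=(s.cost,s4,s6,s.x,f(s.x))
print(best[0],best[1:3],best[3].round(2)); print(best[4].round(1))
np.save('p.npy',np.r_[best[3],best[1:3]])
E
python3 fit.py
```

```text
[ 0.976  0.285  1.33   0.     1.529 -0.501]
[ 0.988  0.316  1.335 -0.256  1.958 -0.524]
[ 0.549  0.21   1.375 -0.052  2.281 -0.797]
[ 0.976  0.343  1.525  0.     1.275 -0.146]
10572.703252027188 (1, 1) [  38.44 -262.76 -100.89  869.2    28.18  350.61   45.63  234.31    1.57]
[ 46.6 -67.5  -5.5  -0.    0.    0.   57.2  -8.4   3.6  -0.    0.    0.
  44.  -57.    2.   -0.   -0.    0.   61.9 -44.9  -0.    0.   -0.   -0.
   0.4  -1.    0.3   0.5]
```

```bash
sed -i 's/a5,L5,o6=p/a5,L5,o6,b,b5=p/; s/apply(\[a3,0,L3\])/apply([a3,b,L3])/; s/apply(\[a5,0,L5\])/apply([a5,b5,L5])/' kin.py
sed -i 's/o\*np.pi\/2\]/o*np.pi\/2,70,0]/; s/\[0,2,4,6\]/[0,2,4,6,10]/' fit.py; python3 fit.py|tail -6
```

```text
[ 0.976  0.343  1.525  0.     1.275 -0.146]
0.10760899077775402 (1, 1) [-2.1000e-01  2.2307e+02  3.2000e-01  5.0585e+02  4.6260e+01  3.7955e+02
 -3.0000e-02  3.1807e+02  1.5700e+00  7.6470e+01 -7.0000e-02]
[-0.  -0.   0.  -0.   0.   0.  -0.  -0.   0.  -0.   0.   0.   0.   0.
 -0.  -0.  -0.   0.   0.   0.  -0.   0.  -0.  -0.  -0.   0.   0.5 -0.
 -0. ]
```

Call:
servo_tool --deltas '[[[0,0,0],[0,10,0]],[[0,0,0],[0,10,0]],[[0,0,0],[0,10,0]]]'

```text
time: 1.48
tool_pos: [200.7, 198.2, 427.5]
tcp_rot: [-2.281, -0.852, 2.322]
contact_force: [0.5, 0.4, -0.5]
grip_width: 91.7
finger_force: 0.0
```

```bash
python3 rec.py; python3 fit.py
```

```text
1.475 [ 0.334  0.362  1.439  0.224  2.45  -0.743] [200.7 198.2 427.5] [-2.281 -0.852  2.322] [ 0.5  0.4 -0.5] 91.7 0.0
[ 0.976  0.285  1.33   0.     1.529 -0.501]
[ 0.988  0.316  1.335 -0.256  1.958 -0.524]
[ 0.549  0.21   1.375 -0.052  2.281 -0.797]
[ 0.334  0.362  1.439  0.224  2.45  -0.743]
[ 0.976  0.343  1.525  0.     1.275 -0.146]
0.10762246279434554 (1, 1) [ 2.0000e-02  2.2306e+02  5.0000e-02  5.0580e+02  4.6260e+01  3.7961e+02
 -0.0000e+00  3.1808e+02  1.5700e+00  7.6390e+01  1.0000e-02]
[-0.  -0.   0.  -0.   0.   0.  -0.  -0.   0.  -0.   0.   0.   0.   0.
 -0.  -0.   0.   0.   0.  -0.  -0.  -0.  -0.   0.   0.   0.  -0.   0.
 -0.  -0.   0.   0.   0.5 -0.   0. ]
```

Call:
servo_tool --deltas '[[[0,0,0],[-10,0,0]],[[0,0,0],[-10,0,0]],[[0,0,0],[-10,0,0]],[[0,0,0],[-10,0,0]],[[0,0,0],[-10,0,0]]]'

```text
time: 2.1
tool_pos: [200.6, 198.2, 427.4]
tcp_rot: [3.12, -0.847, 2.328]
contact_force: [-0.6, -1.0, 0.1]
grip_width: 91.8
finger_force: 0.0
```

```bash
python3 rec.py; python3 fit.py|tail -6
```

```text
2.1 [-0.157 -0.039  1.728  0.579  2.093 -0.779] [200.6 198.2 427.4] [ 3.12  -0.847  2.328] [-0.6 -1.   0.1] 91.8 0.0
[ 0.976  0.343  1.525  0.     1.275 -0.146]
0.10796821038806935 (1, 1) [-1.0000e-02  2.2284e+02  1.0000e-02  5.0618e+02  4.6410e+01  3.7960e+02
 -0.0000e+00  3.1808e+02  1.5700e+00  7.6400e+01 -0.0000e+00]
[-0.  -0.   0.  -0.   0.   0.  -0.  -0.   0.  -0.   0.   0.  -0.  -0.
  0.  -0.  -0.   0.   0.   0.  -0.  -0.   0.   0.   0.  -0.   0.  -0.
  0.   0.   0.   0.  -0.   0.  -0.  -0.  -0.   0.   0.5 -0.  -0. ]
```

```bash
cat >> kin.py <<'E'
lo=np.array([-2.53,-.77,.04,-1,.28,-3.11]);hi=np.array([2.53,2.02,2.7,4.14,2.66,3.11])
try: _p=np.load('p.npy');pp=_p[:11]
except Exception: pass
def F(q,full=False): return fk(q,pp,1,1,full)
def rot(az,down,up):
    """tool z at azimuth az (deg), pitched down by `down` deg; tool x up (up=1) or down"""
    z=E('ZY',[az,down],degrees=True).apply([1,0,0]); y=np.cross(z,[0,0,1.])*up; y/=np.linalg.norm(y)
    return R.from_matrix(np.c_[np.cross(y,z),y,z])
def ik(t,Rt,seeds=None,n=40):
    g=np.random.default_rng(0); sols=[]
    f=lambda q:np.r_[F(q)[0]-t,300*(F(q)[1].inv()*Rt).as_rotvec()]
    for s in (seeds if seeds is not None else g.uniform(lo,hi,(n,6))):
        r=least_squares(f,np.clip(s,lo+1e-3,hi-1e-3),bounds=(lo,hi))
        if r.cost<.5 and not any(np.abs(r.x-x).max()<.02 for x in sols): sols.append(r.x)
    return sols
E
python3 - <<'E'
from kin import *
np.set_printoptions(precision=2,suppress=True)
def show(n,g,az,e):
    for up in(1,-1):
        Rt=rot(az,e,up); t=np.array(g)+19*Rt.as_matrix()[:,2]
        for q in ik(t,Rt): print(n,az,up,q,'el',F(q,True)[1].round(),'wr',F(q,True)[2].round())
for z in(48,200): show(f'jar{z}',[481,-190,z],-20,1.5)
show('jarT',[481,-190,48],70,1.5);show('jarT',[481,-190,48],-110,1.5)
for az in(-60,-45,-30,-10,10,30): show('post',[474,158,62],az,-1.5)
E
```

```text
jar48 -20 1 [-0.77  1.42  2.48  2.6   2.23 -1.94] el [ 359. -349.  298.] wr [200. -88.  56.]
jar48 -20 -1 [-0.77  1.42  2.48  2.6   2.23  1.21] el [ 359. -349.  298.] wr [200. -88.  56.]
jar200 -20 1 [-0.77  0.89  2.65  2.69  1.91 -1.74] el [ 283. -275.  540.] wr [200. -88. 208.]
jar200 -20 -1 [-0.77  0.89  2.65  2.69  1.91  1.4 ] el [ 283. -275.  540.] wr [200. -88. 208.]
jarT 70 1 [-1.02  1.18  1.49  0.95  1.83 -1.19] el [ 245. -399.  415.] wr [ 379. -471.   56.]
jarT 70 -1 [-1.02  1.18  1.49  0.95  1.83  1.95] el [ 245. -399.  415.] wr [ 379. -471.   56.]
post -10 1 [ 0.58  1.28  2.35  3.97  1.94 -1.22] el [405. 267. 367.] wr [180. 210.  54.]
post -10 -1 [0.58 1.28 2.35 3.97 1.94 1.93] el [405. 267. 367.] wr [180. 210.  54.]
post 10 1 [ 0.16  1.46  2.5   3.12  2.42 -1.59] el [497.  79. 280.] wr [180. 106.  54.]
post 10 -1 [0.16 1.46 2.5  3.12 2.42 1.55] el [497.  79. 280.] wr [180. 106.  54.]
post 30 1 [-0.32  1.44  2.49  2.11  2.08 -2.22] el [ 476. -159.  291.] wr [215.   9.  54.]
post 30 -1 [-0.32  1.44  2.49  2.11  2.08  0.92] el [ 476. -159.  291.] wr [215.   9.  54.]
```

```bash
python3 - <<'E'
from plant import bot
import cv2
cv2.imwrite("pics/s2.png",cv2.resize(bot.capture("scene")[:330,:400,::-1],None,fx=1.8,fy=1.8))
E
```

```text
(no output)
```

View pics/s2.png

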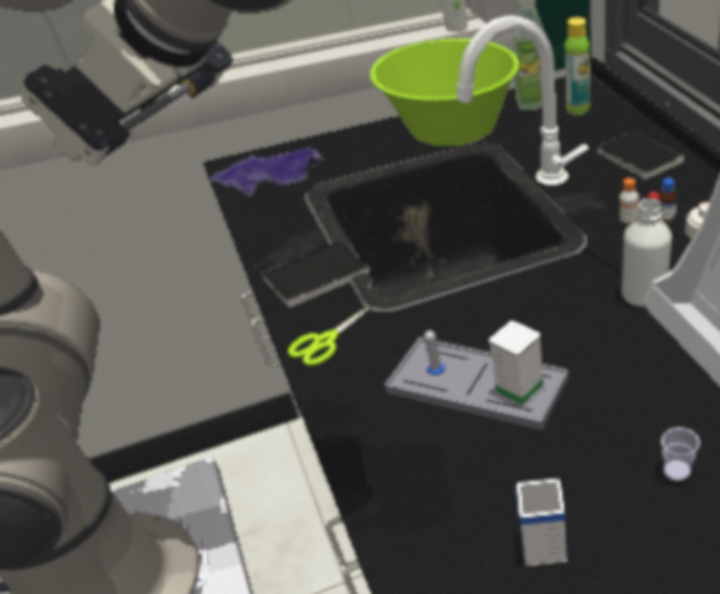

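```bash
python3 - <<'E'
from kin import *
np.set_printoptions(precision=2,suppress=True)
def sd(a,b,c,d):
    s=np.linspace(0,1,60);A=a+np.outer(s,b-a);C=c+np.outer(s,d-c)
    return np.linalg.norm(A[:,None]-C[None],axis=2).min()
q0=np.array([-0.157,-0.039,1.728,0.579,2.093,-0.779])
g=np.array([481,-190,200.]);Rt=rot(-20,1.5,1);t=g+19*Rt.as_matrix()[:,2]
q2=ik(t,Rt)[0]
for name,vias in(('direct',[]),('q4first',[np.r_[q0[:3],q2[3:]]])):
    k=[q0,*vias,q2]
    for a,b in zip(k,k[1:]):
        for s in np.linspace(0,1,7):
            q=a+s*(b-a);sh,el,wr,t,_=F(q,True);off=E('z',q[0]).apply([0,1,0])
            fo=el+E('z',q[0]).apply([0,0,0])+0
            print(name,q,'el',el.round(),'wr',wr.round(),'tcp',t.round(),'tool-upper',[round(sd(sh+o*off,el+o*off,wr,t)) for o in(0,76,150,-76)])
E
```

```text
direct [-0.16 -0.04  1.73  0.58  2.09 -0.78] el [-19.   3. 729.] wr [359.  20. 638.] tcp [200. 198. 427.] tool-upper [287, 231, 191, 347]
direct [-0.26  0.12  1.88  0.93  2.06 -0.94] el [ 57. -15. 726.] wr [392. -25. 526.] tcp [251. 245. 436.] tool-upper [313, 263, 215, 363]
direct [-0.36  0.27  2.03  1.28  2.03 -1.1 ] el [127. -48. 710.] wr [389. -65. 421.] tcp [337. 247. 456.] tool-upper [313, 274, 237, 352]
direct [-0.46  0.43  2.19  1.64  2.   -1.26] el [188. -94. 683.] wr [357. -93. 332.] tcp [441. 188. 456.] tool-upper [293, 268, 245, 321]
direct [-0.57  0.58  2.34  1.99  1.97 -1.42] el [ 235. -150.  645.] wr [ 307. -105.  265.] tcp [527.  73. 411.] tool-upper [252, 240, 239, 285]
direct [-0.67  0.74  2.49  2.34  1.94 -1.58] el [ 268. -211.  597.] wr [ 252. -101.  223.] tcp [554. -68. 318.] tool-upper [207, 192, 206, 245]
direct [-0.77  0.89  2.65  2.69  1.91 -1.74] el [ 283. -275.  540.] wr [200. -88. 208.] tcp [ 499. -196.  200.] tool-upper [159, 140, 158, 207]
q4first [-0.16 -0.04  1.73  0.58  2.09 -0.78] el [-19.   3. 729.] wr [359.  20. 638.] tcp [200. 198. 427.] tool-uppe
[... 1153 characters left out ...]
27  2.03  2.69  1.91 -1.74] el [127. -48. 710.] wr [389. -65. 421.] tcp [532.  20. 692.] tool-upper [328, 319, 327, 353]
q4first [-0.46  0.43  2.19  2.69  1.91 -1.74] el [188. -94. 683.] wr [357. -93. 332.] tcp [577. -58. 559.] tool-upper [293, 283, 292, 321]
q4first [-0.57  0.58  2.34  2.69  1.91 -1.74] el [ 235. -150.  645.] wr [ 307. -105.  265.] tcp [ 581. -125.  426.] tool-upper [252, 241, 252, 285]
q4first [-0.67  0.74  2.49  2.69  1.91 -1.74] el [ 268. -211.  597.] wr [ 252. -101.  223.] tcp [ 551. -172.  303.] tool-upper [207, 192, 206, 245]
q4first [-0.77  0.89  2.65  2.69  1.91 -1.74] el [ 283. -275.  540.] wr [200. -88. 208.] tcp [ 499. -196.  200.] tool-upper [159, 140, 158, 207]
```

The picture shows the bulky arm, with the wrist near (150,30) in the crop, and the jar and stand undisturbed. A gap of floor separates the cart from the bench. I'll work out where that gap lies.

```bash
python3 - <<'E'
from h import *
np.set_printoptions(precision=0,suppress=True)
print('bench edge',[plane(PT,p,0) for p in((20,350),(180,360),(300,368),(420,378))])
print('cart',[plane(PT,p,0) for p in((165,422),(310,430),(218,395),(312,398))])
print('bench edge scene',[plane(PS,p,0) for p in((165,225),(200,310),(250,440))],'cart',[plane(PS,p,0) for p in((122,258),(148,345))])
E
```

```text
bench edge [array([279., 518.]), array([281., 145.]), array([ 282., -132.]), array([ 278., -407.])]
cart [array([146., 161.]), array([ 151., -163.]), array([211.,  49.]), array([ 219., -163.])]
bench edge scene [array([275., 198.]), array([ 279., -100.]), array([ 277., -404.])] cart [array([156., 135.]), array([ 160., -133.])]
```

```bash
python3 - <<'E'
from h import *
import json
from kin import F
q=json.load(open('rec.json'))[-1][0];sh,el,wr,t,Rt=F(q,True);z=Rt.as_matrix()[:,2]
im=cv2.imread('pics/s2.png')
for s in range(0,340,40):
    X=t-s*z;x=PS@np.r_[X,1];u=(x[:2]/x[2]+.5)*1.8-.5;print(s,X.round(),u.round(),'px/mm',round(439*1.8/x[2],2))
    cv2.circle(im,tuple(int(v) for v in u),2,(0,0,255),-1)
im=im[:180,:320];cv2.imwrite('pics/s3.png',cv2.resize(im,None,fx=2.4,fy=2.4))
E
```

```text
0 [201. 198. 427.] [106. 129.] px/mm 0.99
40 [221. 176. 454.] [118. 107.] px/mm 1.03
80 [241. 153. 480.] [131.  84.] px/mm 1.07
120 [261. 131. 507.] [144.  59.] px/mm 1.11
160 [280. 109. 533.] [159.  32.] px/mm 1.15
200 [300.  86. 560.] [175.   2.] px/mm 1.2
240 [320.  64. 586.] [192. -29.] px/mm 1.25
280 [340.  42. 613.] [210. -64.] px/mm 1.3
320 [360.  19. 639.] [ 231. -102.] px/mm 1.36
```

View pics/s3.png

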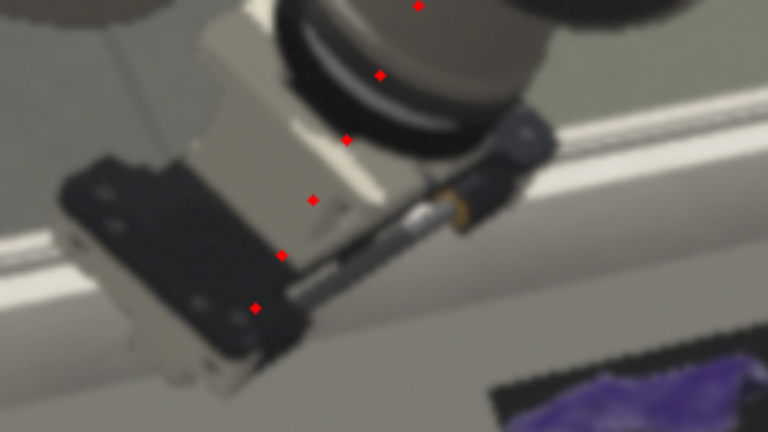

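```bash
cat > plan.py <<'E'
from kin import *
def rows(q0,poses):
    """deltas (m, deg; tool axes) through poses (t,R), rounded, with carry-over"""
    t,Rt=F(q0);out=[]
    for a,b in poses:
        d=np.round(Rt.inv().apply(a-t)/1000,3)+0.; w=np.round((Rt.inv()*b).as_rotvec(degrees=True),1)+0.
        t=t+Rt.apply(d*1000); Rt=Rt*R.from_rotvec(w,degrees=True)
        out.append([d.tolist(),w.tolist()])
    print('rows',len(out),'max mm',max(np.linalg.norm(o[0]) for o in out)*1000,'max deg',max(np.linalg.norm(o[1]) for o in out))
    print(str(out).replace('0.','.').replace('-.0,','0,'))
    print('end',t.round(1))
def grasp(g,az,down,up):
    Rt=rot(az,down,up);return np.array(g)+19*Rt.as_matrix()[:,2],Rt
def jpath(a,b,n): return [F(a+(b-a)*s) for s in np.linspace(0,1,n+1)[1:]]
E
python3 - <<'E'
from plan import *;from plant import bot
q0=np.array(bot.get_obs()['joint_positions']);q2=ik(*grasp([481,-190,200],-20,1.8,1))[0]
print(q2.round(2));rows(q0,jpath(q0,q2,20))
E
```

```text
[-0.77  0.89  2.65  2.7   1.9  -1.74]
rows 20 max mm 56.302753041037 max deg 9.937303457175895
[[[.003, .02, .004], [-3.7, 7.3, -1.9]], [[.002, .021, .002], [-4.6, 6.9, -1.7]], [[.0, .022, -.003], [-5.4, 6.5, -1.5]], [[.0, .023, -.005], [-6.1, 5.9, -1.3]], [[-.002, .024, -.008], [-6.9, 5.3, -1.1]], [[-.002, .026, -.011], [-7.4, 4.7, -1.1]], [[-.004, .028, -.014], [-8.0, 3.8, -1.0]], [[-.005, .029, -.017], [-8.4, 3.1, -1.0]], [[-.006, .032, -.018], [-8.7, 2.4, -1.0]], [[-.008, .033, -.019], [-9.1, 1.4, -1.1]], [[-.01, .036, -.021], [-9.2, .7, -1.1]], [[-.012, .037, -.022], [-9.4, -.2, -1.2]], [[-.014, .04, -.023], [-9.3, -1.0, -1.2]], [[-.017, .04, -.023], [-9.3, -1.8, -1.4]], [[-.02, .041, -.023], [-9.2, -2.6, -1.5]], [[-.022, .042, -.022], [-8.9, -3.3, -1.6]], [[-.025, .043, -.022], [-8.7, -4.1, -1.8]], [[-.028, .042, -.022], [-8.4, -4.8, -2.0]], [[-.031, .041, -.02], [-7.9, -5.4, -2.1]], [[-.033, .041, -.02], [-7.5, -6.1, -2.3]]]
end [ 498.9 -196.6  199.9]
```

Call:
servo_tool --deltas '[[[0.003,0.02,0.004],[-3.7,7.3,-1.9]],[[0.002,0.021,0.002],[-4.6,6.9,-1.7]],[[0,0.022,-0.003],[-5.4,6.5,-1.5]],[[0,0.023,-0.005],[-6.1,5.9,-1.3]],[[-0.002,0.024,-0.008],[-6.9,5.3,-1.1]],[[-0.002,0.026,-0.011],[-7.4,4.7,-1.1]],[[-0.004,0.028,-0.014],[-8,3.8,-1]],[[-0.005,0.029,-0.017],[-8.4,3.1,-1]],[[-0.006,0.032,-0.018],[-8.7,2.4,-1]],[[-0.008,0.033,-0.019],[-9.1,1.4,-1.1]]]'

```text
time: 3.4
tool_pos: [443.3, 190.2, 454.2]
tcp_rot: [0.557, -1.105, -2.473]
contact_force: [-0.0, -0.7, -0.7]
grip_width: 91.6
finger_force: 0.0
```

Call:
servo_tool --deltas '[[[-0.01,0.036,-0.021],[-9.2,0.7,-1.1]],[[-0.012,0.037,-0.022],[-9.4,-0.2,-1.2]],[[-0.014,0.04,-0.023],[-9.3,-1.0,-1.2]],[[-0.017,0.04,-0.023],[-9.3,-1.8,-1.4]],[[-0.02,0.041,-0.023],[-9.2,-2.6,-1.5]],[[-0.022,0.042,-0.022],[-8.9,-3.3,-1.6]],[[-0.025,0.043,-0.022],[-8.7,-4.1,-1.8]]]'

```text
time: 4.28
tool_pos: [555.4, -80.2, 304.5]
tcp_rot: [-0.211, -1.303, -2.856]
contact_force: [-0.2, -0.2, 0.6]
grip_width: 91.7
finger_force: 0.0
```

```bash
python3 rec.py; python3 - <<'E'
from plan import *;from plant import bot
q0=np.array(bot.get_obs()['joint_positions']);q2=ik(*grasp([481,-190,200],-20,1.8,1))[0]
rows(q0,jpath(q0,q2,5)+[grasp([481,-190,z],-20,1.8,1) for z in range(175,49,-25)])
E
```

```text
4.275 [-0.674  0.745  2.501  2.379  1.908 -1.588] [555.4 -80.2 304.5] [-0.211 -1.303 -2.856] [-0.2 -0.2  0.6] 91.7 0.0
rows 11 max mm 34.02939905434711 max deg 5.969087032369355
[[[-.016, .026, -.013], [-5.1, -2.7, -1.1]], [[-.018, .026, -.012], [-5.1, -2.9, -1.1]], [[-.018, .025, -.012], [-4.8, -3.1, -1.3]], [[-.019, .026, -.011], [-4.7, -3.4, -1.3]], [[-.02, .024, -.012], [-4.5, -3.6, -1.4]], [[-.025, .0, .001], [-.1, .0, .0]], [[-.025, .0, .001], [.0, .0, .0]], [[-.025, .0, .001], [.0, .0, .0]], [[-.025, .0, .001], [.0, .0, .0]], [[-.025, .001, .0], [.0, .0, .0]], [[-.025, .0, .001], [.0, .0, .0]]]
end [ 498.6 -196.9   49.5]
```

Call:
servo_tool --deltas '[[[-0.016,0.026,-0.013],[-5.1,-2.7,-1.1]],[[-0.018,0.026,-0.012],[-5.1,-2.9,-1.1]],[[-0.018,0.025,-0.012],[-4.8,-3.1,-1.3]],[[-0.019,0.026,-0.011],[-4.7,-3.4,-1.3]],[[-0.02,0.024,-0.012],[-4.5,-3.6,-1.4]],[[0,0,0],[0,0,0]],[[0,0,0],[0,0,0]]]'

```text
time: 5.15
tool_pos: [499.4, -194.7, 201.4]
tcp_rot: [-3.062, -1.544, -0.422]
contact_force: [0.7, 1.4, -0.3]
grip_width: 92.3
finger_force: 0.0
```

```bash
python3 rec.py; python3 - <<'E'
from plan import *;from plant import bot;import cv2
q0=np.array(bot.get_obs()['joint_positions'])
rows(q0,[grasp([481,-190,z],-20,1.8,1) for z in range(180,49,-10)])
cv2.imwrite("pics/t4.png",cv2.resize(bot.capture("top")[180:400,200:440,::-1],None,fx=2.6,fy=2.6))
E
```

```text
5.15 [-0.771  0.885  2.646  2.688  1.898 -1.736] [ 499.4 -194.7  201.4] [-3.062 -1.544 -0.422] [ 0.7  1.4 -0.3] 92.3 0.0
rows 14 max mm 22.113344387495978 max deg 0.5099019513592785
[[[-.022, .002, .001], [-.4, -.3, -.1]], [[-.01, .0, .0], [.0, .0, .0]], [[-.01, .0, .0], [.0, .0, .0]], [[-.01, .0, .001], [.0, .0, .0]], [[-.01, .0, .0], [.0, .0, .0]], [[-.01, .0, .0], [.0, .0, .0]], [[-.01, .0, .0], [.0, .0, .0]], [[-.01, .0, .001], [.0, .0, .0]], [[-.01, .0, .0], [.0, .0, .0]], [[-.01, .0, .0], [.0, .0, .0]], [[-.01, .0, .001], [.0, .0, .0]], [[-.01, .0, .0], [.0, .0, .0]], [[-.01, .0, .0], [.0, .0, .0]], [[-.01, .0, .001], [.0, .0, .0]]]
end [ 499.1 -196.6   49.2]
```

View pics/t4.png

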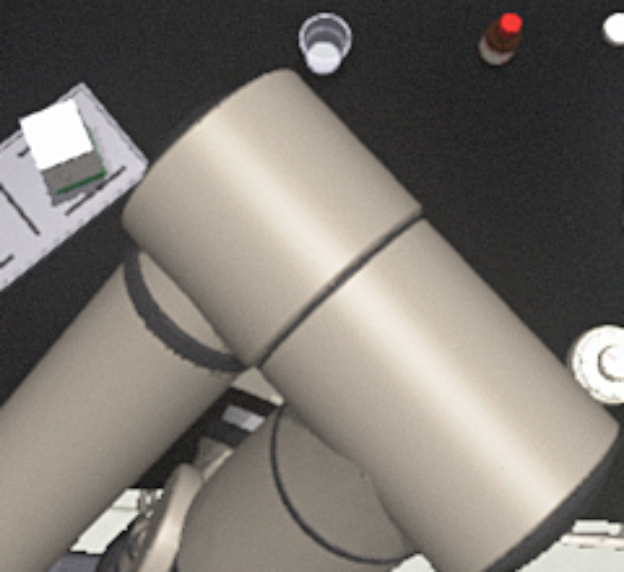

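The top view now shows the elbow over the jar. The cup, bottle and timer are undisturbed. I'll descend part way and check from the scene camera.

Call:
servo_tool --deltas '[[[-0.022,0.002,0.001],[-0.4,-0.3,-0.1]],[[-0.02,0,0],[0,0,0]],[[-0.02,0,0.001],[0,0,0]],[[-0.02,0,0],[0,0,0]],[[0,0,0],[0,0,0]],[[0,0,0],[0,0,0]]]'

```text
time: 5.95
tool_pos: [497.6, -196.8, 119.9]
tcp_rot: [3.13, -1.538, -0.34]
contact_force: [-0.2, -0.4, -0.2]
grip_width: 91.9
finger_force: 0.0
```

```bash
python3 rec.py; python3 - <<'E'
from plan import *;from plant import bot;import cv2
q0=np.array(bot.get_obs()['joint_positions'])
rows(q0,[grasp([481,-190,z],-20,1.8,1) for z in range(110,49,-10)])
cv2.imwrite("pics/s4.png",cv2.resize(bot.capture("scene")[150:380,100:420,::-1],None,fx=2.4,fy=2.4))
E
```

```text
5.95 [-0.772  1.212  2.593  2.638  2.137 -1.873] [ 497.6 -196.8  119.9] [ 3.13  -1.538 -0.34 ] [-0.2 -0.4 -0.2] 91.9 0.0
rows 7 max mm 10.099504938362077 max deg 0.223606797749979
[[[-.01, -.001, .001], [.2, .1, .0]], [[-.01, .0, .001], [.0, .0, .0]], [[-.01, .0, .0], [.0, .0, .0]], [[-.01, .0, .0], [.0, .0, .0]], [[-.01, .0, .001], [.0, .0, .0]], [[-.01, .0, .0], [.0, .0, .0]], [[-.01, .0, .0], [.0, .0, .0]]]
end [ 498.7 -196.2   49.8]
```

View pics/s4.png

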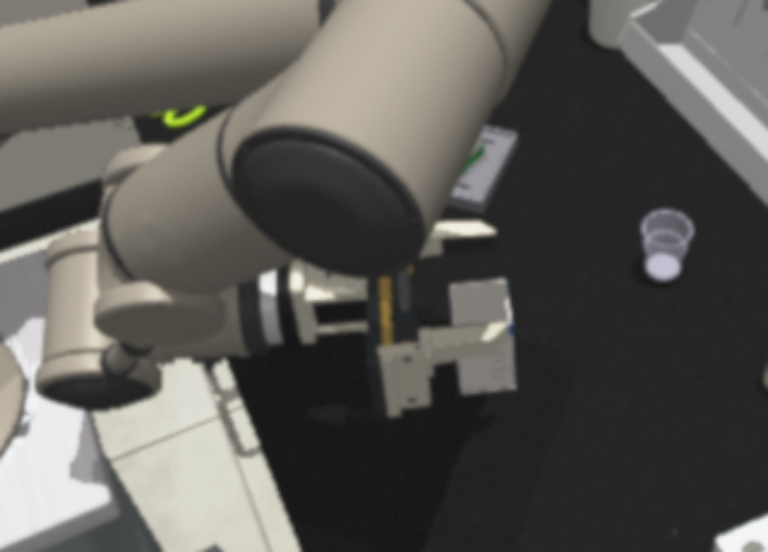

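The fingers straddle the still-upright jar, which spans (450,283) to (516,391) in the crop. I'll continue down.

Call:
servo_tool --deltas '[[[-0.01,-0.001,0.001],[0.2,0.1,0]],[[-0.01,0,0.001],[0,0,0]],[[-0.01,0,0],[0,0,0]],[[-0.01,0,0],[0,0,0]],[[-0.01,0,0.001],[0,0,0]],[[0,0,0],[0,0,0]]]'

```text
time: 6.75
tool_pos: [499.0, -196.6, 68.1]
tcp_rot: [3.133, -1.538, -0.34]
contact_force: [0.6, -0.3, 0.3]
grip_width: 91.6
finger_force: 0.0
```

Call:
servo_tool --deltas '[[[-0.01,0,0],[0,0,0]],[[0,0,0],[0,0,0]]]'

```text
time: 7.0
tool_pos: [498.7, -196.5, 58.5]
tcp_rot: [3.127, -1.539, -0.334]
contact_force: [0.6, -0.3, 0.3]
grip_width: 91.5
finger_force: 0.0
```

Call:
servo_tool --deltas '[[[-0.005,0,0],[0,0,0]],[[-0.005,0,0],[0,0,0]],[[0,0,0],[0,0,0]],[[0,0,0],[0,0,0]]]'

```text
time: 7.5
tool_pos: [498.4, -196.4, 49.1]
tcp_rot: [3.125, -1.539, -0.333]
contact_force: [-0.8, -0.1, 0.8]
grip_width: 91.8
finger_force: 0.0
```

```bash
python3 rec.py; python3 - <<'E'
from plan import *;from plant import bot
o=bot.get_obs();Rt=E('xyz',o['tcp_rot']);print('grasp pt',o['tool_pos']-19*Rt.as_matrix()[:,2],'z',Rt.as_matrix()[:,2], 'y',Rt.as_matrix()[:,1])
E
```

```text
7.5 [-0.772  1.415  2.489  2.6    2.223 -1.936] [ 498.4 -196.4   49.1] [ 3.125 -1.539 -0.333] [-0.8 -0.1  0.8] 91.8 0.0
grasp pt [ 480.56225938 -189.88613036   49.73568318] z [ 0.93920749 -0.34186565 -0.03189314] y [-3.42023823e-01 -9.39691134e-01  5.26169819e-04]
```

Call:
servo_tool --deltas '[[[0,0,0],[0,0,0]],[[0,0,0],[0,0,0]],[[0,0,0],[0,0,0]],[[0,0,0],[0,0,0]],[[0,0,0],[0,0,0]],[[0,0,0],[0,0,0]],[[0,0,0],[0,0,0]],[[0,0,0],[0,0,0]]]' --fingers 0

```text
time: 8.5
tool_pos: [498.4, -196.4, 49.2]
tcp_rot: [3.124, -1.539, -0.331]
contact_force: [-0.2, 0.6, 1.4]
grip_width: 48.1
finger_force: 30.0
```

```bash
python3 rec.py; python3 - <<'E'
from plan import *;from plant import bot
q0=np.array(bot.get_obs()['joint_positions']);np.set_printoptions(precision=2,suppress=True)
print('lift 160',ik(*grasp([481,-190,165],-20,1.8,1)));
q=ik(*grasp([474,158,165],30,-1.8,-1));print('post165',q)
for z in(120,60): print(z,ik(*grasp([474,158,z],30,-1.8,-1)))
E
```

```text
8.5 [-0.772  1.414  2.489  2.6    2.222 -1.936] [ 498.4 -196.4   49.2] [ 3.124 -1.539 -0.331] [-0.2  0.6  1.4] 48.1 30.0
lift 160 [array([-0.77,  1.04,  2.63,  2.67,  2.02, -1.8 ])]
post165 [array([-0.32,  1.13,  2.63,  2.18,  1.99,  1.08])]
120 [array([-0.32,  1.28,  2.57,  2.14,  2.05,  0.99])]
60 [array([-0.32,  1.44,  2.48,  2.11,  2.08,  0.92])]
```

Call:
servo_tool --deltas '[[[0.005,0,0],[0,0,0]],[[0.01,0,0],[0,0,0]],[[0.015,0,0],[0,0,0]],[[0.02,0,-0.001],[0,0,0]],[[0.025,0,-0.001],[0,0,0]],[[0.025,0,-0.001],[0,0,0]],[[0.02,0,-0.001],[0,0,0]],[[0.015,0,0],[0,0,0]],[[0,0,0],[0,0,0]],[[0,0,0],[0,0,0]]]'

```text
time: 9.75
tool_pos: [498.7, -196.4, 184.1]
tcp_rot: [3.116, -1.539, -0.323]
contact_force: [0.4, 0.6, -1.4]
grip_width: 48.1
finger_force: 30.0
```

```bash
python3 rec.py; python3 - <<'E'
from plan import *;from plant import bot
q0=np.array(bot.get_obs()['joint_positions']);t,Rt=F(q0)
Rm=rot(-20,-1.8,-1); tm=np.array([481,-190,185])+19*Rm.as_matrix()[:,2]
q1=ik(tm,Rm)[0];q2=ik(*grasp([474,158,185],30,-1.8,-1))[0]
w=(Rt.inv()*Rm).as_rotvec(degrees=True);print('spin',w.round(1),q1.round(2),q2.round(2))
g=[F(q1+s*(q2-q1)) for s in np.linspace(0,1,9)];print([(a-19*b.as_matrix()[:,2]).round() for a,b in g])
E
```

```text
9.75 [-0.771  0.958  2.642  2.685  1.955 -1.768] [ 498.7 -196.4  184.1] [ 3.116 -1.539 -0.323] [ 0.4  0.6 -1.4] 48.1 30.0
spin [  -5.7    0.  -179.9] [-0.77  1.04  2.63  2.65  2.08  1.33] [-0.32  1.05  2.64  2.2   1.95  1.14]
[array([ 481., -190.,  185.]), array([ 495., -148.,  183.]), array([ 504., -104.,  182.]), array([510., -60., 182.]), array([511., -15., 181.]), array([508.,  30., 182.]), array([501.,  74., 182.]), array([489., 116., 183.]), array([474., 158., 185.])]
```

Call:
servo_tool --deltas '[[[0,0,0],[0,0,5]],[[0,0,0],[0,0,10]],[[0,0,0],[0,0,10]],[[0,0,0],[0,0,10]],[[0,0,0],[0,0,10]],[[0,0,0],[0,0,10]],[[0,0,0],[0,0,10]],[[0,0,0],[0,0,10]],[[0,0,0],[0,0,10]],[[0,0,0],[0,0,10]],[[0,0,0],[0,0,10]],[[0,0,0],[0,0,10]],[[0,0,0],[0,0,10]],[[0,0,0],[0,0,10]],[[0,0,0],[0,0,10]],[[0,0,0],[0,0,10]],[[0,0,0],[0,0,10]],[[0,0,0],[0,0,10]],[[0,0,0],[0,0,5]],[[0,0,0],[0,0,0]]]'

```text
time: 12.25
tool_pos: [498.7, -196.5, 183.2]
tcp_rot: [-3.116, 1.537, 2.818]
contact_force: [-0.3, -0.2, -1.3]
grip_width: 48.1
finger_force: 30.0
```

```bash
python3 rec.py; python3 - <<'E'
from plan import *;from plant import bot
q0=np.array(bot.get_obs()['joint_positions'])
q2=ik(*grasp([474,158,185],30,-1.8,-1))[0]
rows(q0,jpath(q0,q2,12))
E
```

```text
12.25 [-0.771  0.959  2.641  2.685  1.954  1.373] [ 498.7 -196.5  183.2] [-3.116  1.537  2.818] [-0.3 -0.2 -1.3] 48.1 30.0
rows 12 max mm 32.03123475609394 max deg 4.302324952859791
[[[.001, .032, -.001], [-4.2, .0, -.2]], [[.001, .031, .0], [-4.3, -.1, -.1]], [[.001, .032, .0], [-4.2, -.2, -.1]], [[.0, .031, .0], [-4.2, -.2, -.1]], [[.001, .032, .001], [-4.2, -.2, -.1]], [[.0, .031, .0], [-4.1, -.3, -.1]], [[-.001, .031, .001], [-4.2, -.3, .0]], [[.0, .031, .002], [-4.2, -.4, .0]], [[-.001, .031, .001], [-4.1, -.4, .0]], [[-.002, .03, .002], [-4.1, -.5, .0]], [[-.001, .031, .002], [-4.1, -.5, .1]], [[-.002, .03, .002], [-4.1, -.6, .1]]]
end [490.1 167.6 186. ]
```

Call:
servo_tool --deltas '[[[0.001,0.032,-0.001],[-4.2,0,-0.2]],[[0.001,0.031,0],[-4.3,-0.1,-0.1]],[[0.001,0.032,0],[-4.2,-0.2,-0.1]],[[0,0.031,0],[-4.2,-0.2,-0.1]],[[0.001,0.032,0.001],[-4.2,-0.2,-0.1]],[[0,0.031,0],[-4.1,-0.3,-0.1]],[[-0.001,0.031,0.001],[-4.2,-0.3,0]],[[0,0.031,0.002],[-4.2,-0.4,0]],[[-0.001,0.031,0.001],[-4.1,-0.4,0]],[[-0.002,0.03,0.002],[-4.1,-0.5,0]],[[-0.001,0.031,0.002],[-4.1,-0.5,0.1]],[[-0.002,0.03,0.002],[-4.1,-0.6,0.1]],[[0,0,0],[0,0,0]],[[0,0,0],[0,0,0]],[[0,0,0],[0,0,0]]]'

```text
time: 14.12
tool_pos: [490.4, 166.9, 186.9]
tcp_rot: [-0.028, 1.539, 0.494]
contact_force: [0.7, -0.9, -2.2]
grip_width: 47.8
finger_force: 30.0
```

```bash
python3 rec.py; python3 - <<'E'
from plan import *;from plant import bot;import cv2
q0=np.array(bot.get_obs()['joint_positions']);t,Rt=F(q0);print('g',(t-19*Rt.as_matrix()[:,2]).round(1),Rt.as_matrix()[:,2].round(3),Rt.as_matrix()[:,1].round(3))
rows(q0,[grasp([474,158,z],30,-1.8,-1) for z in (180,160,140,120,100,80,70,60)])
a=cv2.resize(bot.capture("scene")[130:330,180:380,::-1],(400,400));b=cv2.resize(bot.capture("top")[180:330,120:270,::-1],(400,400))
cv2.imwrite("pics/c5.png",cv2.hconcat([a,b]))
E
```

```text
14.125 [-0.325  1.045  2.643  2.204  1.951  1.137] [490.4 166.9 186.9] [-0.028  1.539  0.494] [ 0.7 -0.9 -2.2] 47.8 30.0
g [474.  157.4 186.1] [0.866 0.498 0.032] [-0.499  0.867 -0.001]
rows 8 max mm 20.049937655763422 max deg 0.14142135623730953
[[[.006, .001, .0], [-.1, .0, .1]], [[.02, .0, -.001], [.0, .0, .0]], [[.02, .0, .0], [.0, .0, .0]], [[.02, -.001, -.001], [.0, .0, .0]], [[.02, .0, .0], [.0, .0, .0]], [[.02, .0, -.001], [.0, .0, .0]], [[.01, .0, .0], [.0, .0, .0]], [[.01, .0, -.001], [.0, .0, .0]]]
end [490.4 167.   60.7]
```

View pics/c5.png

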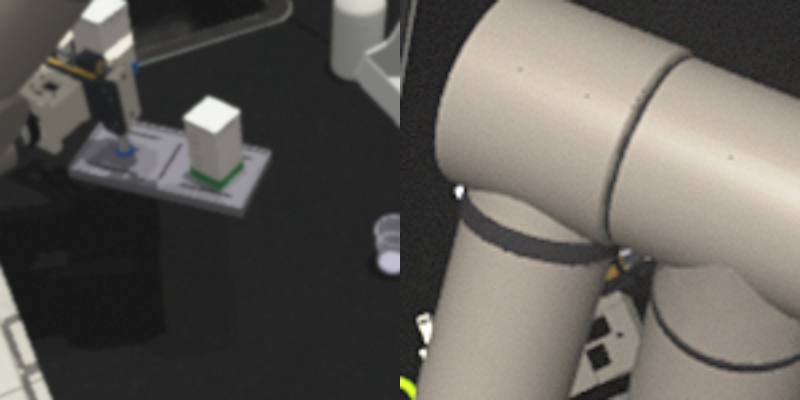

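The inverted jar is above the free post, with its closed end at (100,20) in the left crop. The green jar is untouched. I'll lower it now.

Call:
servo_tool --deltas '[[[0.006,0.001,0],[-0.1,0,0.1]],[[0.02,0,-0.001],[0,0,0]],[[0.02,0,0],[0,0,0]],[[0.02,-0.001,-0.001],[0,0,0]],[[0.01,0,0],[0,0,0]],[[0.01,0,0],[0,0,0]],[[0.01,0,-0.001],[0,0,0]],[[0,0,0],[0,0,0]]]'

```text
time: 15.22
tool_pos: [490.1, 167.7, 90.5]
tcp_rot: [0.05, 1.539, 0.576]
contact_force: [0.1, -0.5, -0.7]
grip_width: 47.9
finger_force: 30.0
```

Call:
servo_tool --deltas '[[[0.005,0,0],[0,0,0]],[[0.005,0,0],[0,0,0]],[[0.005,0,0],[0,0,0]],[[0.003,0,0],[0,0,0]],[[0,0,0],[0,0,0]],[[0,0,0],[0,0,0]]]'

```text
time: 15.98
tool_pos: [490.5, 168.1, 73.0]
tcp_rot: [0.045, 1.539, 0.57]
contact_force: [0.4, -0.3, -1.2]
grip_width: 48.0
finger_force: 30.0
```

```bash
python3 rec.py; python3 - <<'E'
from plan import *;from plant import bot
t,Rt=F(bot.get_obs()['joint_positions']);M=Rt.as_matrix();print('g',(t-19*M[:,2]).round(1),M.round(3))
E
```

```text
15.975 [-0.322  1.414  2.501  2.113  2.077  0.931] [490.5 168.1  73. ] [0.045 1.539 0.57 ] [ 0.4 -0.3 -1.2] 48.0 30.0
g [474.1 158.5  72.3] [[ 0.027 -0.502  0.865]
 [ 0.017  0.865  0.501]
 [-0.999  0.001  0.032]]
```

Call:
servo_tool --deltas '[[[0.002,0,0],[0,0,0]],[[0.002,0,0],[0,0,0]],[[0.002,0,0],[0,0,0]],[[0.002,0,0],[0,0,0]],[[0.001,0,0],[0,0,0]],[[0,0,0],[0,0,0]],[[0,0,0],[0,0,0]]]'

```text
time: 16.85
tool_pos: [490.8, 168.2, 64.0]
tcp_rot: [0.042, 1.539, 0.568]
contact_force: [-0.6, -0.3, -0.6]
grip_width: 47.6
finger_force: 30.0
```

Call:
servo_tool --deltas '[[[0.001,0,0],[0,0,0]],[[0.001,0,0],[0,0,0]],[[0,0,0],[0,0,0]]]'

```text
time: 17.23
tool_pos: [490.8, 168.3, 61.9]
tcp_rot: [0.042, 1.539, 0.568]
contact_force: [0.7, 0.1, -0.5]
grip_width: 47.6
finger_force: 30.0
```

Call:
servo_tool --deltas '[[[0.001,0,0],[0,0,0]],[[0,0,0],[0,0,0]]]'

```text
time: 17.48
tool_pos: [490.9, 168.3, 61.0]
tcp_rot: [0.044, 1.538, 0.569]
contact_force: [-0.1, 0.0, 0.3]
grip_width: 47.7
finger_force: 30.0
```

Expected contact is at TCP z of about 61. I'll continue in 0.5 mm steps.

Call:
servo_tool --deltas '[[[0.0005,0,0],[0,0,0]],[[0,0,0],[0,0,0]]]'

```text
time: 17.73
tool_pos: [490.9, 168.3, 61.0]
tcp_rot: [0.049, 1.537, 0.574]
contact_force: [-1.5, 0.2, 5.7]
grip_width: 47.8
finger_force: 30.0
```

Call:
servo_tool --deltas '[[[0.0005,0,0],[0,0,0]],[[0,0,0],[0,0,0]]]'

```text
time: 17.98
tool_pos: [490.8, 168.3, 61.0]
tcp_rot: [0.058, 1.536, 0.584]
contact_force: [-2.3, -0.3, 9.0]
grip_width: 48.0
finger_force: 30.0
```

Call:
servo_tool --deltas '[[[0.0005,0,0],[0,0,0]],[[0,0,0],[0,0,0]]]'

```text
time: 18.23
tool_pos: [490.8, 168.2, 61.1]
tcp_rot: [0.062, 1.535, 0.588]
contact_force: [-4.2, -1.2, 10.9]
grip_width: 47.8
finger_force: 30.0
```

Contact came at the expected height, so the rim is on the tray. I'll ease off and open.

Call:
servo_tool --deltas '[[[-0.001,0,0],[0,0,0]],[[0,0,0],[0,0,0]]]'

```text
time: 18.48
tool_pos: [490.9, 168.3, 61.0]
tcp_rot: [0.046, 1.537, 0.571]
contact_force: [-2.0, -1.3, 6.0]
grip_width: 48.0
finger_force: 30.0
```

Call:
servo_tool --deltas '[[[0,0,0],[0,0,0]],[[0,0,0],[0,0,0]],[[0,0,0],[0,0,0]],[[0,0,0],[0,0,0]],[[0,0,0],[0,0,0]],[[0,0,0],[0,0,0]],[[0,0,0],[0,0,0]],[[0,0,0],[0,0,0]]]' --fingers 1

```text
time: 19.48
tool_pos: [490.9, 168.3, 60.4]
tcp_rot: [0.041, 1.539, 0.567]
contact_force: [0.4, 0.2, -0.1]
grip_width: 91.6
finger_force: 0.0
```

Call:
servo_tool --deltas '[[[-0.005,0,0],[0,0,0]],[[-0.01,0,0],[0,0,0]],[[-0.015,0,0],[0,0,0]],[[-0.02,0,0],[0,0,0]],[[-0.02,0,0],[0,0,0]],[[-0.02,0,0],[0,0,0]],[[-0.02,0,0],[0,0,0]],[[-0.02,0,0],[0,0,0]],[[-0.02,0,0],[0,0,0]],[[0,0,0],[0,0,0]],[[0,0,0],[0,0,0]]]'

```text
time: 20.85
tool_pos: [486.8, 165.7, 210.5]
tcp_rot: [0.016, 1.538, 0.542]
contact_force: [-0.7, -0.8, -0.7]
grip_width: 92.1
finger_force: 0.0
```

```bash
python3 rec.py; python3 - <<'E'
from plant import bot;import cv2
cv2.imwrite("pics/s6.png",cv2.resize(bot.capture("scene")[130:440,180:480,::-1],(580,600)))
E
```

```text
20.85 [-0.34   0.952  2.664  2.207  1.902  1.195] [486.8 165.7 210.5] [0.016 1.538 0.542] [-0.7 -0.8 -0.7] 92.1 0.0
```

View pics/s6.png

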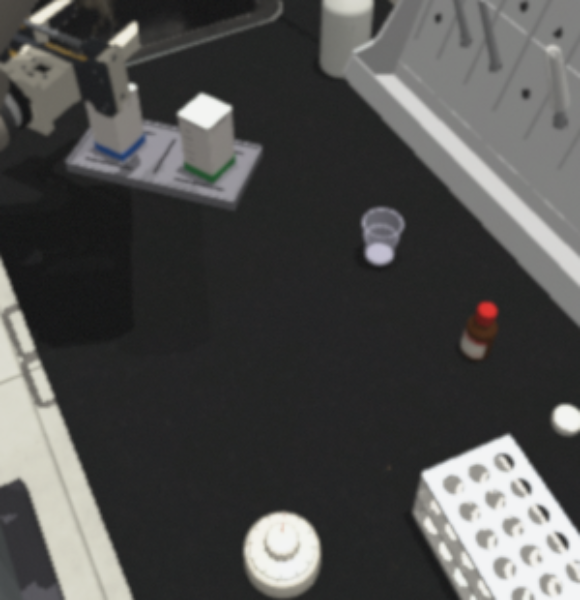

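The blue-banded jar stands upside down on the free post, with its band at (118,145) on the tray. The green jar, cup, bottle and timer are in place, and the gripper is clear above.

```bash
python3 -c "
from plant import bot
print(bot.close_job())"
```

```text
the job is handed in; nothing more can be done
None
```

The blue-banded jar is upside down over the free post, lowered until its rim touched the tray and then released; the job is handed in at about 21 s with the gripper clear, and the last picture shows the green jar, timer, bottle and cup in place.

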